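# Hang the measuring scoop on its hook and seal the tub

### The arm

A 6-joint arm with a two-finger parallel gripper is mounted at the origin on a cart in front of the work surface, level with it; the furniture and walls round the work are solid. World frame = base frame: x ahead of the robot, y to its left, z up, the work surface at z = 0. Lengths are in m, angles in degrees, forces in N, time in s.
With the tool pointing down it reaches from about 0.25 to 0.725 m from the base axis. Payload 9.7 kg.
Tool frame: the origin (TCP) lies on the mounting face of the last link; the fingertips stand 173 mm ahead of it and the grasp point (between the pads) lies 155 mm ahead of it; z points along the fingers, y is the line along which they close (so a half turn about z gives the same grasp; the last joint's range is limited). The gripper opens to 85 mm and grips with 20 to 120 N. Pads are 22 mm wide; open, the fingers measure 114 mm over their backs; the gripper's body (76 mm by 85 mm) begins 54 mm behind the grasp point. The pads swing forward as they close: fully open they stand 13 mm farther back than shut.
Start: joints at [72.307, 4.979, 10.078, 95.1, 0, 90], TCP at [0.167, 0.524, 0.405] pointing down, gripper open.
Joint ranges: [-179.16, 179.16], [-48.56, 103.87], [-65.8, 70.77], [-126.05, 130.52], [-82.76, 87.17], [-180, 180]. Speed limits (degrees/s): [127.2, 127.2, 147.25, 180, 180, 180].

### API

Orientations are given as [roll, pitch, yaw] about the fixed x, y, z axes, in that order (R = Rz(yaw) Ry(pitch) Rx(roll)).
In Python, from workcell import bot, camera, camera_model, outline_of, pinpoint gives the robot as it stands.
- The arm moves only by the tool move_arm, never from a script. Its arguments are lists of equal length, an entry for each row: "jaw": the closure, from 0 (fully open) to 1 (shut); "delta_pos": the shift along the world's x, y, z in m, a list of three; "yaw": the turn about the world's z in rad. In form: {"jaw": [jaw, ...], "delta_pos": [[dx, dy, dz], ...], "yaw": [yaw, ...]}. A call has 1 to 10 rows; each row shifts and turns the commanded pose from where the row before left it; what a row does not reach is not made up. A row lasts 1/12 s, in which the tool goes at most 41.7 mm and 7.16 degrees, less where a joint would pass 70% of its speed; a pose out of reach is approached as far as the arm can. A call with a gripper value outside its range is refused whole. The fingers move at their own pace and stop on an object; "force" is the grip in N (left out, the last holds). Time passes only in rows, so rows that do not move let the fingers close. It gives the time, the measured TCP pose, the force, the opening and the grip force at its end, in the units of the state.
- bot.get_obs(): the state, without advancing time (a new reading comes with each control period).
- camera(name): name is "scene" or "top"; returns the picture (420x560x3 uint8, red, green, blue); there is no depth.
- camera_model(name): a dict with "fx", "fy", "cx", "cy" (pixels), "R" (3x3) and "t" (3): a world point X has camera coordinates R X + t. Camera axes: x right, y down, z forward; pixel columns grow to the right and rows downward; lengths in m; the calibration is good to about 2 mm. A picture is of the moment at which its call begins. camera_model takes no time and is no camera call.
- bot.job_done(): hands the job in; it is judged then, once.
Trained networks look in the newest picture that a camera, given by its name, has taken for a name from the list of things; names that differ only in an ending like _2 or _b are one class to them, and where a whole thing is asked for, a point or a joint stands for the part that bears it (a point fixed in the world has none). Each returns a list of dicts, best first, with "confidence" (0 to 1); they miss things now and then, are a little off and sometimes report something else, mostly with a low value. They report only what shows in the picture. A call takes as long as a camera call. They do not tell look-alikes from the thing itself.
- outline_of(camera, thing): "mask" (420x560 bool, what is visible of it) and "xy" ([column, row] in pixels, amid what is visible of it).
- pinpoint(camera, thing): "xy" ([column, row] in pixels: a listed point, or the origin of a listed thing).
The state is a dict: "time": time; "q": joint angles; "qd": joint speeds; "joint_efforts": joint torques, N m; "ee_pos": TCP position; "tcp_rot": TCP orientation; "wrist_force": force on the tool from outside, world axes, zero at the start; "torque": the same for the moment, N m; "opening": finger opening in m; "grasp_force": force on a finger pad.
Only numpy, scipy, OpenCV 4.12 (cv2) and the standard library are available. Lean on these libraries where they do the work, as an engineer would, in place of code of your own. Each camera call takes 0.05 s, during which the arm holds its last target. There are 200 camera calls.

### The job

Someone left the measuring scoop standing on the lid of the storage tub, and the lid has not been sealed. Take the scoop off, hang it by the ring of its handle on the hook of the stand so that it hangs freely and still, and press the lid's rim down all round until all four corners are fully seated. Do not knock over or shift the spice jar.

Things in the scene. Friction and masses are not known exactly. Their poses are not given: they have to be found in the camera images.
- measuring_scoop: Steel measuring scoop, 80 g, standing on the tub's lid: round cup (44 mm across the mouth, 38 at the foot, 37 tall), flat straight handle ending in a round ring; about 152 mm long. Origin: centre of the cup's underside; +z up out of the mouth, +x along the handle to the ring. Handle 14 mm wide (y), 5 thick (z), centred at z = 34 mm, from the cup to x = 97 mm.
- scoop_grip (a point): Centre of the free part of the scoop's handle (x = 62, z = 34 mm in the scoop's frame), a good place to grip it across its 14 mm width; it lies 50 mm from the ring's centre. Axes as the scoop's.
- scoop_eye (a point): Centre of the scoop's ring (x = 112, z = 34 mm in the scoop's frame). The ring's hole is 24 mm wide, its bar 6 mm thick; the hole's axis is the scoop's z.
- hook_stand: Steel hook stand, fixed: dark base plate 130 x 100 x 8 mm, thin post with one upturned hook of 6 mm round bar. Origin on the worktop straight below the hook's lowest point; +x points to the post (68 mm away), -x to the hook's open side (roughly towards the robot). The bar bends over at the post's top (highest 217 mm), drops to the lowest point and turns up to the tip: a U.
- hook_seat (a point): Lowest point of the hook's bar (bar centre), 180 mm above the worktop, where a hung ring comes to rest. Axes as the stand's.
- hook_tip (a point): Upturned open end of the hook (bar centre, 3 mm round end above it), 18 mm in -x of the seat and 30 mm higher; the last 23 mm below it are nearly upright. At the tip's height the U is open about 40 mm (free gap) in x.
- tub: Airtight tub, fixed: clear box, grey lid 160 (x) by 124 mm (y) with a sunken panel 124 x 88 mm, its top at z = 68 mm. Origin: centre of the underside; near = -x, far = +x, left = +y. Round the panel runs the rim, 18 mm wide, in four separate L-shaped quarters, one to each corner, parted at mid-side. Each starts popped up (top at 78.5 to 80 mm) and is pressed down to 74 mm.
- press_near_left (a point): Top of the near-left corner of the lid's rim, 12 mm in from both outer edges: where to press it. It moves with that quarter.
- lid_near_left (a joint): How far the near-left quarter of the rim has gone down: 0 m popped up, 0.006 m fully seated against its stop. It needs about 6 N to move, does not spring back and does not move the other quarters.
- press_near_right (a point): Top of the near-right corner of the lid's rim, 12 mm in from both outer edges: where to press it. It moves with that quarter.
- lid_near_right (a joint): How far the near-right quarter of the rim has gone down: 0 m popped up, 0.006 m fully seated against its stop. It needs about 6 N to move, does not spring back and does not move the other quarters.
- press_far_left (a point): Top of the far-left corner of the lid's rim, 12 mm in from both outer edges: where to press it. It moves with that quarter.
- lid_far_left (a joint): How far the far-left quarter of the rim has gone down: 0 m popped up, 0.006 m fully seated against its stop. It needs about 6 N to move, does not spring back and does not move the other quarters.
- press_far_right (a point): Top of the far-right corner of the lid's rim, 12 mm in from both outer edges: where to press it. It moves with that quarter.
- lid_far_right (a joint): How far the far-right quarter of the rim has gone down: 0 m popped up, 0.006 m fully seated against its stop. It needs about 6 N to move, does not spring back and does not move the other quarters.
- spice_jar: Bystander: spice jar with dark cap, 44 mm across, 96 mm tall, standing loose behind and between the tub and the hook stand. Origin: centre of its underside. Leave it alone.
There are look-alikes about, which are no part of the job. What is shaped like the tub but orange is not meant.

How it is judged (in metres and radians):
At the end, for the whole second after the job is handed in: The scoop hangs by its ring in the hook: ring centre within 22 mm of the hook's lowest point, handle within 0.4 rad of upright, ring on top, borne by the hook, slower than 0.08 m/s; all four rim quarters are down within 1.5 mm of their stops (joints over 0.0045 m) (distance between scoop_eye and hook_seat below 0.022 m and angle between measuring_scoop's own x axis and vertical below 0.4 rad and contact force between measuring_scoop and hook_stand above 0.2 N and linear speed of measuring_scoop below 0.08 m/s and value of joint each of lid_near_left, lid_near_right, lid_far_left, lid_far_right above 0.0045 m); the robot touches nothing.
It fails at once if the spice jar is shifted by more than 30 mm or tipped over (distance of spice_jar from where it was at the start of the episode above 0.03 m or angle between spice_jar's own z axis and vertical above 0.5 rad).
It also fails if it takes over 61 s, if anything falls off the work surface, if the arm or the gripper's body presses on something with over 40 N, if the wrist force passes 120 N, or if a joint passes its speed limit or range.

## Working session

There is one attempt and no reset: what is moved stays moved. The work goes in short steps, Python scripts to look and compute and a tool call to move; the robot and the scene stay as the last step left them, time stands still between calls to the robot, and variables do not carry over. Pictures are saved under pics/ and viewed, at most 10 in all, crops included, and the job is handed in when it is done.

Besides the shell and the picture viewer there is one more tool, called after "Emit:" as a command line: name --pt "numbers of a row" for each row, then --argument value for the rest. move_arm: Moves the arm, as the interface text tells. Its arguments: {"type":"object","properties":{"jaw":{"type":"array"},"delta_pos":{"type":"array"},"yaw":{"type":"array"},"force":{"type":"number"}},"required":["jaw","delta_pos","yaw"]}

```bash
mkdir -p pics; cat > h.py <<'E'
import numpy as np, cv2
from workcell import bot, camera, camera_model, outline_of, pinpoint
M={n:camera_model(n) for n in("scene","top")}
def K(m): return np.array([[m["fx"],0,m["cx"]],[0,m["fy"],m["cy"]],[0,0,1]])
def onplane(n,xy,z):
    m=M[n];R=np.array(m["R"]);t=np.array(m["t"]);c=-R.T@t
    d=R.T@np.linalg.solve(K(m),[*xy,1]);return c+d*(z-c[2])/d[2]
def tri(a,b):
    P=[K(M[n])@np.c_[M[n]["R"],M[n]["t"]] for n in("scene","top")]
    X=cv2.triangulatePoints(P[0],P[1],np.float64(a).reshape(2,1),np.float64(b).reshape(2,1))[:,0];return X[:3]/X[3]
def proj(n,X):
    m=M[n];p=K(m)@(np.array(m["R"])@X+m["t"]);return p[:2]/p[2]
E
python3 - <<'E'
from h import *
ims=[camera(n) for n in("scene","top")]
for n,i in zip(("scene","top"),ims): cv2.imwrite(f"pics/{n}0.png",i[:,:,::-1]); print(n,-np.array(M[n]["R"]).T@M[n]["t"])
for t in ["measuring_scoop","scoop_grip","scoop_eye","hook_stand","hook_seat","hook_tip","tub","press_near_left","press_near_right","press_far_left","press_far_right","spice_jar"]:
    for n in("scene","top"): print(t,n,[(np.round(r["xy"],1).tolist(),round(r["confidence"],2)) for r in pinpoint(n,t)])
E
```

```text
scene [-0.12643316  1.01837873  0.6449805 ]
top [0.45294416 0.27739588 1.27735734]
measuring_scoop scene [([345.2, 216.1], 0.59)]
measuring_scoop top [([336.4, 251.7], 0.27)]
scoop_grip scene [([337.9, 194.8], 0.69)]
scoop_grip top [([369.4, 218.7], 0.56)]
scoop_eye scene [([329.0, 189.4], 0.48), ([274.7, 264.6], 0.39)]
scoop_eye top [([371.4, 197.2], 0.83)]
hook_stand scene [([273.8, 264.7], 0.7)]
hook_stand top [([257.2, 227.5], 0.87)]
hook_seat scene [([279.9, 205.2], 0.71)]
hook_seat top [([253.6, 227.9], 0.9)]
hook_tip scene [([284.9, 195.2], 0.98)]
hook_tip top []
tub scene [([337.9, 229.8], 0.71), ([237.2, 323.3], 0.61)]
tub top [([355.7, 230.1], 0.83)]
press_near_left scene [([235.3, 322.8], 0.72), ([346.7, 214.4], 0.67), ([345.9, 224.8], 0.58)]
press_near_left top [([152.4, 288.8], 0.68), ([336.9, 254.1], 0.53)]
press_near_right scene [([276.9, 299.2], 0.73)]
press_near_right top [([189.5, 290.4], 0.85), ([373.9, 256.5], 0.6)]
press_far_left scene [([200.3, 289.0], 0.9), ([316.1, 200.7], 0.62)]
press_far_left top [([343.8, 200.0], 0.7), ([158.1, 237.8], 0.59)]
press_far_right scene [([236.9, 268.6], 0.89), ([272.2, 262.3], 0.54), ([341.4, 193.1], 0.43)]
press_far_right top [([191.3, 236.2], 0.64), ([380.6, 204.1], 0.57)]
spice_jar scene [([273.4, 227.9], 0.77)]
spice_jar top [([308.0, 171.5], 0.55)]
```

View pics/scene0.png

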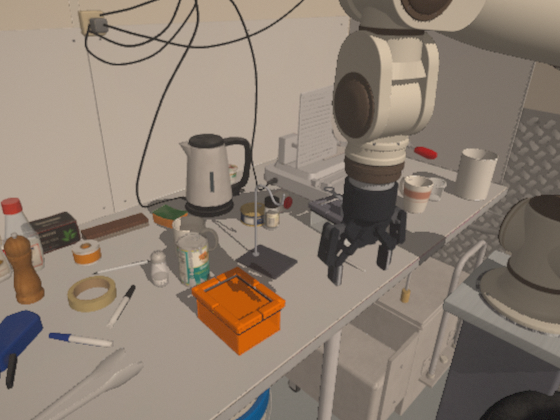

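View pics/top0.png

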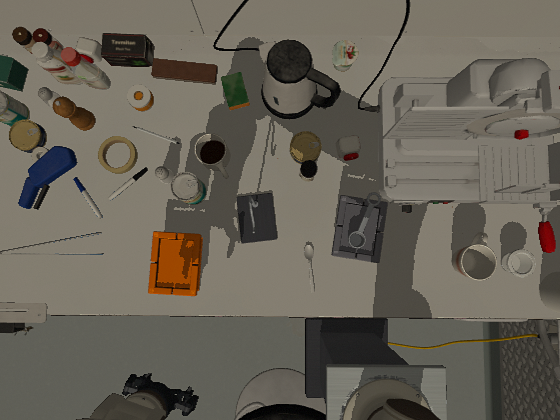

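The scene view shows the orange tub at (238,308), which is a look-alike, the hook stand at (256,230) with its base at (268,262), and the grey tub partly hidden behind the gripper near (335,215). The top view shows the grey tub at (358,228) with the scoop on it (cup (357,238), ring (372,198)), the stand base at (256,217) and the dark-capped jar at (308,170).

What could be mistaken for the targets (top pixels):
- **Tub:** grey (358,228), or the orange look-alike (175,263). I choose grey.
- **Scoop:** on the grey lid (360,222), or the loose spoon (310,262). I choose the one on the lid.
- **Jar:** dark cap (308,170), or the other pots (305,145) and (348,148). I choose the dark cap.

I'll check the choice in one close crop.

```bash
python3 - <<'E'
from h import *
i=cv2.imread("pics/top0.png"); c=cv2.resize(i[150:290,225:405],None,fx=4.3,fy=4.3,interpolation=cv2.INTER_CUBIC); c=cv2.convertScaleAbs(c,alpha=1.8); cv2.imwrite("pics/c1.png",c)
f=lambda xy,z:np.round(onplane("top",xy,z),4)
print("eye",f([371.4,197.2],.102),"grip",f([369.4,218.7],.102))
for p in ([336.9,254.1],[373.9,256.5],[343.8,200],[380.6,204.1]): print(f(p,.079))
print("seat",f([253.6,227.9],.18),tri([279.9,205.2],[253.6,227.9]),"stand",f([257.2,227.5],0),"tip scene",onplane("scene",[284.9,195.2],.21), "jar",f([308,171.5],0), f([308,170],.096))
E
```

```text
eye [0.5934 0.0543 0.102 ] grip [0.5385 0.06   0.102 ]
[0.4483 0.1401 0.079 ]
[0.4429 0.0452 0.079 ]
[0.5884 0.1217 0.079 ]
[0.5783 0.0263 0.079 ]
seat [0.5091 0.3487 0.18  ] [0.5087346  0.34850085 0.17848087] stand [0.5194 0.3505 0.    ] tip scene [0.4934605  0.34773468 0.21      ] jar [0.6766 0.2107 0.    ] [0.6637 0.2157 0.096 ]
```

View pics/c1.png

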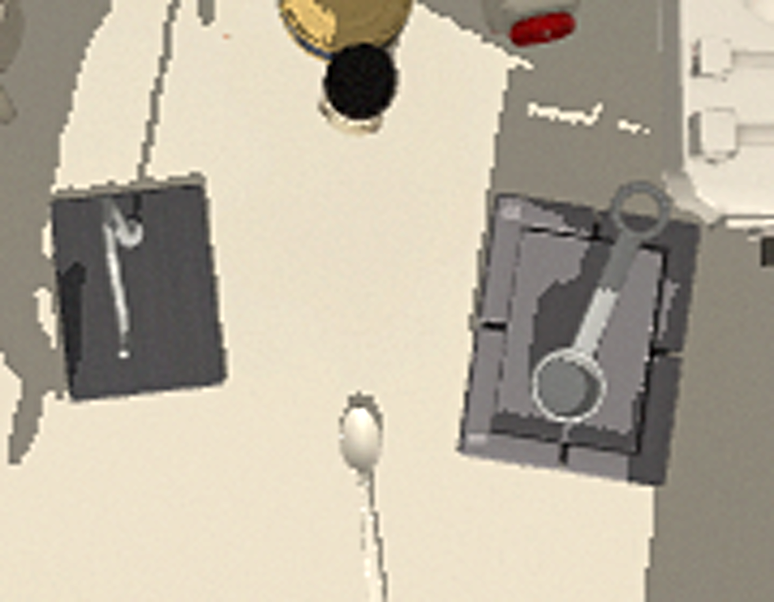

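The crop confirms the choice. The scoop on the grey lid has its cup at crop (568,385), handle at (606,300) and ring at (639,212). The hook bar runs from the post top at (110,205) to the open tip at (123,353).

```bash
python3 - <<'E'
from h import *
F=lambda c,z:onplane("top",np.array(c)/4.3+[225-.4,150-.4],z)
cup=F([568,385],.105);eye=F([639,212],.102);h=F([606,300],.102)
d=eye-cup;print("cup",cup,"eye",eye,"h",h,"len",np.hypot(*d[:2]),"yaw",np.degrees(np.arctan2(d[1],d[0])))
tip=F([123,353],.213);pt=F([110,205],.217);print("tip",tip,"posttop",pt)
base=[F(c,.008) for c in([53,200],[203,180],[225,383],[70,400])];print("base",np.round(base,3).tolist())
from scipy.optimize import least_squares
def fit(dst,sx,sy,sg):
    loc=np.array([[-sx,sy],[-sx,-sy],[sx,sy],[sx,-sy]]);D=np.array(dst)[:,:2]
    def r(p):
        c,s=np.cos(p[2]),np.sin(p[2]);return (loc@np.array([[c,s],[-s,c]])+p[:2]-D).ravel()
    o=least_squares(r,[.5,.08,0]);print(sg,o.x[:2],np.degrees(o.x[2]),np.abs(o.fun).max());return o.x
fit([F(c,.079) for c in([462,450],[660,485],[500,195],[700,228])],.08,.062,"tub crop")
fit([onplane("top",p,.079) for p in([336.9,254.1],[373.9,256.5],[343.8,200],[380.6,204.1])],.068,.05,"tub nn")
fit([base[3],base[2],base[0],base[1]],.05,.065,"base");fit([base[3],base[2],base[0],base[1]],.065,.05,"base2")
o=bot.get_obs();print(o["ee_pos"],o["tcp_rot"],o["opening"],o["time"])
E
```

```text
cup [0.48634399 0.09309186 0.105     ] eye [0.58910442 0.04980237 0.102     ] h [0.53669247 0.06982752 0.102     ] len 0.11150643804160831 yaw -22.844047480322825
tip [0.49863956 0.34739876 0.213     ] posttop [0.57770439 0.35510889 0.217     ]
base [[0.605, 0.407, 0.008], [0.619, 0.311, 0.008], [0.489, 0.296, 0.008], [0.477, 0.394, 0.008]]
tub crop [0.51489207 0.08128803] -9.186265889594695 0.0026327559812346357
tub nn [0.51446655 0.08333979] -6.687021754171022 0.004456662243173093
base [0.54756846 0.35198255] 6.760683130295361 0.017586335762022398
base2 [0.54756846 0.35198255] 6.615354666180939 0.0020724662443173947
[0.16714115 0.52398257 0.4046694 ] [-1.79998552e+02 -1.76688604e-03  1.62309634e+02] 0.08580189750071063 1.3
```

Emit:
move_arm --jaw '[0,0,0,0,0,0,0,0,0,0]' --pt "0.018 -0.022 0" --pt "0.018 -0.022 0" --pt "0.018 -0.022 0" --pt "0.018 -0.022 0" --pt "0.018 -0.022 0" --pt "0.018 -0.022 0" --pt "0.018 -0.022 0" --pt "0.018 -0.022 0" --pt "0.018 -0.022 0" --pt "0.018 -0.022 0" --yaw '[-0.01,-0.01,-0.01,-0.01,-0.01,-0.01,-0.01,-0.01,-0.01,-0.01]' --force 60

```text
time: 2.13
ee_pos: [0.3478, 0.3027, 0.4049]
tcp_rot: [180.0, 0.0, 156.6]
wrist_force: [-0.0, 0.1, -0.8]
opening: 0.0853
grasp_force: 0.0
```

Emit:
move_arm --jaw '[0,0,0,0,0,0,0,0,0,0]' --pt "0.018 -0.023 0" --pt "0.018 -0.023 0" --pt "0.018 -0.023 0" --pt "0.019 -0.023 -0.01" --pt "0.019 -0.023 -0.01" --pt "0.019 -0.023 -0.01" --pt "0.019 -0.023 -0.01" --pt "0.019 -0.023 -0.01" --pt "0.019 -0.023 -0.01" --pt "0.019 -0.023 0" --yaw '[0,0,0,0,0,0,0,0,0,0]'

```text
time: 2.97
ee_pos: [0.5346, 0.0726, 0.3426]
tcp_rot: [-179.9, -0.1, 156.6]
wrist_force: [-0.2, 0.6, 0.1]
opening: 0.0854
grasp_force: 0.0
```

Emit:
move_arm --jaw '[0,0,0,0,0,0,0,0,0,0]' --pt "0 0 -0.015" --pt "0 0 -0.015" --pt "0 0 -0.015" --pt "0 0 -0.015" --pt "0 0 -0.01" --pt "0 0 -0.01" --pt "0 0 -0.006" --pt "0 0 0" --pt "0 0 0" --pt "0 0 0" --yaw '[0,0,0,0,0,0,0,0,0,0]'

```text
time: 3.8
ee_pos: [0.5343, 0.0741, 0.2595]
tcp_rot: [180.0, 0.1, 156.6]
wrist_force: [0.4, 0.6, -0.4]
opening: 0.0851
grasp_force: 0.0
```

Emit:
move_arm --jaw '[0.4,0.5,0.6,0.7,0.8,0.9,1,1,1,1]' --pt "0 0 0" --pt "0 0 0" --pt "0 0 0" --pt "0 0 0" --pt "0 0 0" --pt "0 0 0" --pt "0 0 0" --pt "0 0 0" --pt "0 0 0" --pt "0 0 0" --yaw '[0,0,0,0,0,0,0,0,0,0]'

```text
time: 4.63
ee_pos: [0.5342, 0.074, 0.2587]
tcp_rot: [180.0, 0.0, 156.6]
wrist_force: [-0.7, -0.2, 0.2]
opening: 0.0122
grasp_force: 58.3
```

Emit:
move_arm --jaw '[1,1,1,1,1,1,1,1,1,1]' --pt "0 0 0.01" --pt "0 0 0.016" --pt "0 0 0.02" --pt "0 0 0.02" --pt "0 0 0.02" --pt "0 0 0.02" --pt "0 0 0.02" --pt "0 0 0.02" --pt "0 0 0.015" --pt "0 0 0" --yaw '[0,0,0,0,0,0,0,0,0,0]'

```text
time: 5.47
ee_pos: [0.5341, 0.074, 0.4235]
tcp_rot: [179.9, 0.2, 156.6]
wrist_force: [1.9, -0.2, -0.3]
opening: 0.0119
grasp_force: 58.5
```

Emit:
move_arm --jaw '[1,1,1,1,1,1,1,1,1,1]' --pt "-0.01 0.02 0" --pt "-0.01 0.02 0" --pt "-0.01 0.025 0" --pt "-0.01 0.025 0" --pt "-0.01 0.025 0" --pt "-0.01 0.025 0" --pt "-0.01 0.025 0" --pt "-0.01 0.025 0" --pt "-0.01 0.02 0" --pt "-0.01 0.02 0" --yaw '[0.05,0.05,0.05,0.05,0.05,0.05,0.05,0.05,0.05,0.05]'

```text
time: 6.3
ee_pos: [0.4334, 0.3051, 0.4188]
tcp_rot: [-180.0, -0.1, -174.6]
wrist_force: [0.9, -0.3, -1.1]
opening: 0.0124
grasp_force: 58.5
```

Emit:
move_arm --jaw '[1,1,1,1]' --pt "0 0.02 0" --pt "0.003 0.016 0" --pt "0 0 0" --pt "0 0 0" --yaw '[0.01,0.01,0,0]'

```text
time: 6.63
ee_pos: [0.437, 0.3405, 0.4186]
tcp_rot: [-179.9, -0.1, -173.6]
wrist_force: [-0.1, -0.4, -1.1]
opening: 0.012
grasp_force: 58.5
```

```bash
python3 - <<'E'
from h import *
ims={n:camera(n) for n in("scene","top")}
a=cv2.resize(cv2.convertScaleAbs(ims["scene"][150:270,210:340,::-1],alpha=1.3),(390*1,360));b=cv2.resize(cv2.convertScaleAbs(ims["top"][180:300,200:330,::-1],alpha=1.5),(390,360))
cv2.imwrite("pics/p2.png",np.hstack([a,b]))
g=lambda n,t:[(np.round(r["xy"],1).tolist(),round(r["confidence"],2)) for r in pinpoint(n,t)]
for t in("scoop_eye","hook_seat","hook_tip","scoop_grip"): print(t,g("scene",t),g("top",t))
E
```

```text
scoop_eye [([282.6, 175.8], 0.81), ([325.8, 202.2], 0.7)] []
hook_seat [([276.7, 203.9], 0.77), ([345.0, 219.6], 0.55), ([325.6, 200.9], 0.26)] [([254.6, 223.3], 0.97)]
hook_tip [([286.7, 194.2], 0.81)] [([252.6, 234.6], 0.69)]
scoop_grip [([302.0, 178.9], 0.83)] []
```

View pics/p2.png

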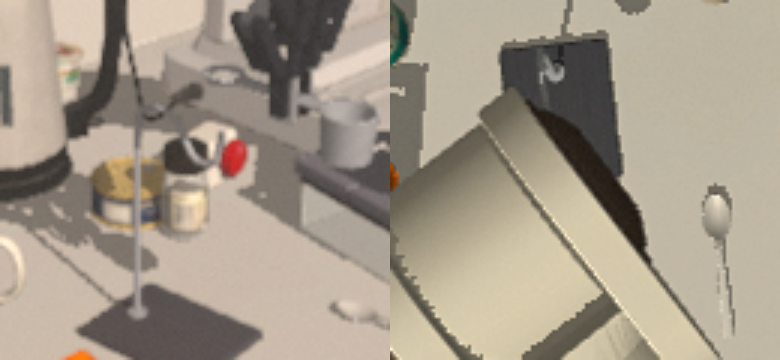

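Left half of the picture: the ring is level at scene (284.7,174.3), above and near the hook tip at about (285,195), and the hook's low point is near (277,203). The arm hides the hook in the top view. I'll compare ring and tip numerically at their known heights.

```bash
python3 - <<'E'
from h import *
o=bot.get_obs();p=np.array(o["ee_pos"]);print(p)
for q in([282.6,175.8],[284.7,174.3]): print("eye",onplane("scene",q,.262))
print("grip",onplane("scene",[302,178.9],.262))
for q in([286.7,194.2],[284.9,195.2]): print("tip",onplane("scene",q,.21))
for q in([279.9,205.2],[276.7,203.9]): print("seat",onplane("scene",q,.18))
print("top tip",onplane("top",[252.6,234.6],.21),"top seat",onplane("top",[253.6,227.9],.18),onplane("top",[254.6,223.3],.18))
y=np.radians(186.4-180+.2); e=np.array([p[0]+.0602*np.cos(y),p[1]+.0602*np.sin(y),.262]);print("eye pred",e,proj("scene",e),"tip predicted px",proj("scene",np.array([.497,.347,.21])))
E
```

```text
[0.43718682 0.33970629 0.419806  ]
eye [0.49338883 0.35768398 0.262     ]
eye [0.49622575 0.34779695 0.262     ]
grip [0.45172111 0.33836973 0.262     ]
tip [0.4943437  0.34066975 0.21      ]
tip [0.4934605  0.34773468 0.21      ]
seat [0.50615258 0.35036129 0.18      ]
seat [0.51619925 0.35102942 0.18      ]
top tip [0.4920676  0.34890397 0.21      ] top seat [0.50905037 0.34874563 0.18      ] [0.51998432 0.34650992 0.18      ]
eye pred [0.49698786 0.3466255  0.262     ] [284.81179934 174.07060125] tip predicted px [284.02248935 194.63034365]
```

Emit:
move_arm --jaw '[1,1,1,1,1,1,1,1,1]' --pt "-0.002 0 -0.01" --pt "0 0 -0.01" --pt "0 0 -0.01" --pt "0 0 -0.005" --pt "0 0 -0.004" --pt "0 0 -0.004" --pt "0 0 -0.004" --pt "0 0 0" --pt "0 0 0" --yaw '[0,0,0,0,0,0,0,0,0]'

```text
time: 7.88
ee_pos: [0.4351, 0.34, 0.3727]
tcp_rot: [180.0, -0.0, -173.6]
wrist_force: [0.7, -0.5, -1.1]
opening: 0.0122
grasp_force: 58.5
```

```bash
python3 - <<'E'
from h import *
im=camera("scene")
cv2.imwrite("pics/p3.png",cv2.resize(cv2.convertScaleAbs(im[160:240,240:340,::-1],alpha=1.5),(750,600),interpolation=cv2.INTER_CUBIC))
print(bot.get_obs()["wrist_force"])
E
```

```text
[ 0.0230138   0.17633198 -1.06333553]
```

View pics/p3.png

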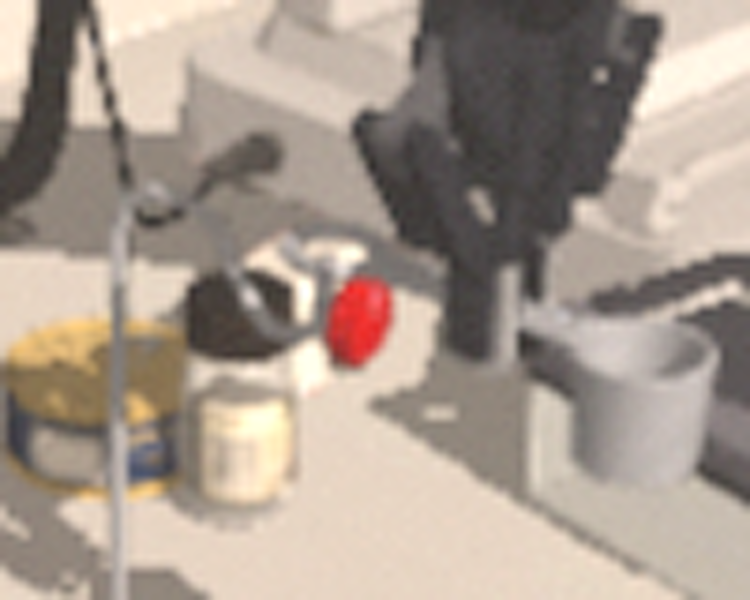

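The ring (spanning about crop (285–380, 240–290)) sits directly over the hook's upturned end near (330,280), with no contact force. I'll keep lowering it in small steps.

Emit:
move_arm --jaw '[1,1,1,1,1]' --pt "0 0 -0.003" --pt "0 0 -0.003" --pt "0 0 -0.003" --pt "0 0 0" --pt "0 0 0" --yaw '[0,0,0,0,0]'

```text
time: 8.35
ee_pos: [0.4351, 0.34, 0.3634]
tcp_rot: [-180.0, -0.0, -173.6]
wrist_force: [0.1, -0.2, -0.9]
opening: 0.0124
grasp_force: 58.5
```

Emit:
move_arm --jaw '[1,1,1,1,1]' --pt "0 0 -0.003" --pt "0 0 -0.003" --pt "0 0 0" --pt "0 0 0" --pt "0 0 0" --yaw '[0,0,0,0,0]'

```text
time: 8.77
ee_pos: [0.4351, 0.34, 0.3577]
tcp_rot: [180.0, -0.0, -173.6]
wrist_force: [-0.1, 0.9, -0.3]
opening: 0.0122
grasp_force: 58.5
```

Emit:
move_arm --jaw '[1,1,1,1,1,1]' --pt "0 0 -0.003" --pt "0 0 -0.003" --pt "0 0 -0.003" --pt "0 0 0" --pt "0 0 0" --pt "0 0 0" --yaw '[0,0,0,0,0,0]' --force 20

```text
time: 9.27
ee_pos: [0.4351, 0.34, 0.3487]
tcp_rot: [-180.0, -0.0, -173.6]
wrist_force: [0.9, -0.3, -0.8]
opening: 0.0123
grasp_force: 58.5
```

Emit:
move_arm --jaw '[1,1,1,1,1,1]' --pt "0 0 -0.004" --pt "0 0 -0.004" --pt "0 0 -0.004" --pt "0 0 -0.003" --pt "0 0 0" --pt "0 0 0" --yaw '[0,0,0,0,0,0]'

```text
time: 9.77
ee_pos: [0.4357, 0.3401, 0.3341]
tcp_rot: [180.0, 0.1, -173.6]
wrist_force: [5.2, 0.8, 3.7]
opening: 0.0123
grasp_force: 59.4
```

```bash
python3 - <<'E'
from h import *
im=camera("scene")
cv2.imwrite("pics/p4.png",cv2.resize(cv2.convertScaleAbs(im[160:240,240:340,::-1],alpha=1.5),(750,600),interpolation=cv2.INTER_CUBIC))
print(bot.get_obs()["wrist_force"])
E
```

```text
[6.32467834 1.74889896 2.64135686]
```

View pics/p4.png

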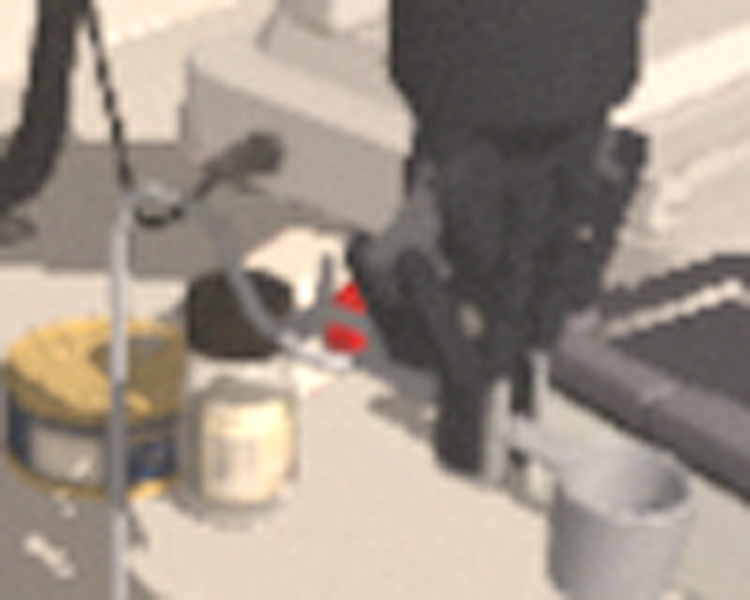

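The upturned tip at crop (327,265) stands through the ring (far side near (310,330)), and the scoop has begun to tilt. So the ring is hooked. I'll swing the handle farther down.

Emit:
move_arm --jaw '[1,1,1,1,1,1,1,1]' --pt "0.003 0 -0.003" --pt "0.002 0 -0.004" --pt "0.002 0 -0.004" --pt "0.002 0 -0.004" --pt "0.002 0 -0.004" --pt "0.002 0 -0.003" --pt "0 0 0" --pt "0 0 0" --yaw '[0,0,0,0,0,0,0,0]'

```text
time: 10.48
ee_pos: [0.4483, 0.34, 0.3115]
tcp_rot: [-180.0, -0.0, -173.6]
wrist_force: [-0.6, 1.4, 3.3]
opening: 0.0123
grasp_force: 62.5
```

Emit:
move_arm --jaw '[0.86,0.85,0.84,0.83,0.82,0.81,0.8,0.78,0.76,0.74]' --pt "0 0 0" --pt "0 0 0" --pt "0 0 0" --pt "0 0 0" --pt "0 0 0" --pt "0 0 0" --pt "0 0 0" --pt "0 0 0" --pt "0 0 0" --pt "0 0 0" --yaw '[0,0,0,0,0,0,0,0,0,0]' --force 20

```text
time: 11.32
ee_pos: [0.4481, 0.34, 0.3117]
tcp_rot: [-180.0, 0.0, -173.6]
wrist_force: [-0.2, 0.4, 0.2]
opening: 0.0218
grasp_force: 0.0
```

```bash
python3 - <<'E'
from h import *
im=camera("scene")
cv2.imwrite("pics/p5.png",cv2.resize(cv2.convertScaleAbs(im[170:290,230:350,::-1],alpha=1.5),(600,600),interpolation=cv2.INTER_CUBIC))
print(bot.get_obs()["wrist_force"])
E
```

```text
[-0.51747386  0.27753236  1.21464302]
```

View pics/p5.png

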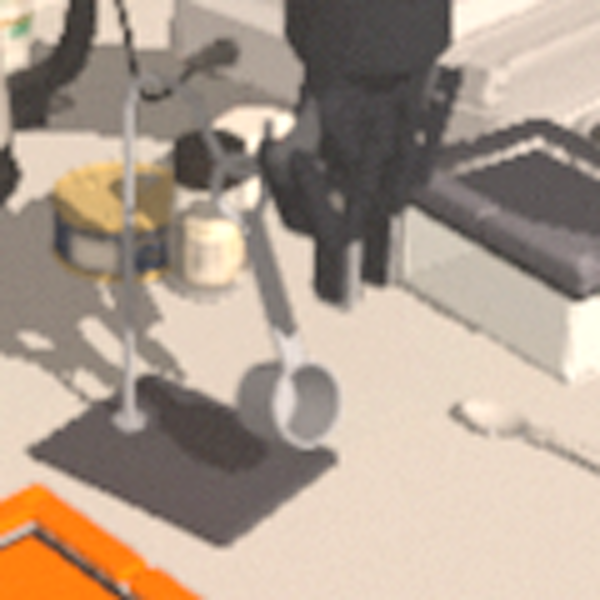

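The scoop hangs from the hook by its ring (ring (235,165), cup (285,400)), clear of the fingers. I'll back off and go to the lid.

Emit:
move_arm --jaw '[0.74,0.74,0.74,0.74,0.74,1,1,1,1,1]' --pt "-0.006 0 0" --pt "-0.014 0 0" --pt "-0.02 0 0" --pt "-0.02 0 0" --pt "0 -0.01 0.02" --pt "0.01 -0.02 0.02" --pt "0.02 -0.035 0" --pt "0.03 -0.04 0" --pt "0.03 -0.04 0" --pt "0.03 -0.04 0" --yaw '[0,0,0,0,-0.04,-0.04,-0.04,-0.04,-0.04,-0.05]'

```text
time: 12.2
ee_pos: [0.4934, 0.1735, 0.3522]
tcp_rot: [180.0, 0.0, 172.0]
wrist_force: [0.5, 0.7, 0.1]
opening: -0.0
grasp_force: 0.0
```

```bash
python3 - <<'E'
from h import *
im=camera("scene")
cv2.imwrite("pics/p6.png",cv2.resize(cv2.convertScaleAbs(im[160:290,240:400,::-1],alpha=1.5),(738,600),interpolation=cv2.INTER_CUBIC))
camera("top");o=bot.get_obs();print(o["ee_pos"],o["q"])
for t in["near_left","near_right","far_left","far_right"]:
    for n in("scene","top"): print(t,n,[(np.round(r["xy"],1).tolist(),round(r["confidence"],2),np.round(onplane(n,r["xy"],.079)[:2],4).tolist()) for r in pinpoint(n,"press_"+t)])
E
```

```text
[0.49517344 0.17105189 0.35142948] [ 1.90702657e+01  6.14265553e-01 -3.62195536e-01  8.90142872e+01
 -6.28620340e-02  2.74436723e+01]
near_left scene [([231.6, 325.0], 0.66, [0.3595, 0.6272]), ([346.7, 221.7], 0.65, [0.4503, 0.1435])]
near_left top [([156.8, 287.0], 0.62, [0.361, 0.6015]), ([251.9, 233.5], 0.57, [0.4997, 0.3595])]
near_right scene [([275.0, 297.1], 0.93, [0.3604, 0.5111]), ([369.6, 214.8], 0.46, [0.4299, 0.0634]), ([282.9, 226.1], 0.31, [0.5526, 0.2875])]
near_right top [([188.6, 288.7], 0.91, [0.3573, 0.5198])]
far_left scene [([199.0, 287.4], 0.89, [0.4934, 0.6031]), ([313.8, 201.5], 0.75, [0.5919, 0.1142])]
far_left top [([158.8, 236.5], 0.55, [0.4902, 0.6004])]
far_right scene [([239.5, 270.0], 0.68, [0.4819, 0.501]), ([340.5, 199.2], 0.45, [0.5471, 0.0431]), ([276.0, 247.6], 0.32, [0.4909, 0.376])]
far_right top [([193.9, 235.7], 0.55, [0.493, 0.5095])]
```

View pics/p6.png

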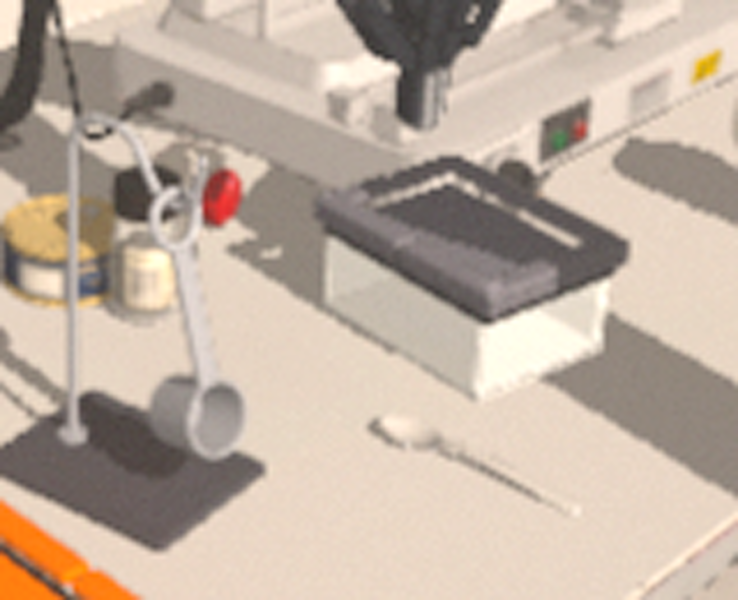

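The view shows the scoop hanging upright by its ring on the hook. The lid is free, and its popped-up near-left quarter is at crop (490,280). Next I'll press the near-left corner.

Emit:
move_arm --jaw '[1,1,1,1,1,1,1,1,1,1]' --pt "-0.02 -0.015 -0.025" --pt "-0.021 -0.015 -0.03" --pt "0 0 -0.025" --pt "0 0 -0.012" --pt "0 0 -0.005" --pt "0 0 -0.003" --pt "0 0 -0.003" --pt "0 0 -0.003" --pt "0 0 0" --pt "0 0 0" --yaw '[0,0,0,0,0,0,0,0,0,0]'

```text
time: 13.53
ee_pos: [0.453, 0.1456, 0.2474]
tcp_rot: [179.9, 0.1, 172.1]
wrist_force: [-1.0, -0.3, 3.4]
opening: 0.0002
grasp_force: 1.5
```

Emit:
move_arm --jaw '[1,1,1,1,1]' --pt "0 0 -0.002" --pt "0 0 -0.002" --pt "0 0 -0.002" --pt "0 0 0" --pt "0 0 0" --yaw '[0,0,0,0,0]'

```text
time: 13.95
ee_pos: [0.4528, 0.1456, 0.2458]
tcp_rot: [179.8, 0.3, 172.1]
wrist_force: [-16.8, -2.9, 42.4]
opening: -0.0001
grasp_force: 21.4
```

Emit:
move_arm --jaw '[1,1,1,1,1,1,1,1,1,1]' --pt "0 0 0.015" --pt "0 0 0.015" --pt "-0.004 -0.032 0" --pt "-0.004 -0.035 0" --pt "-0.004 -0.035 0" --pt "0 0 0" --pt "0 0 -0.01" --pt "0 0 -0.008" --pt "0 0 -0.005" --pt "0 0 -0.003" --yaw '[0,0,0,0,0,0,0,0,0,0]'

```text
time: 14.78
ee_pos: [0.4407, 0.0436, 0.2458]
tcp_rot: [-179.9, 0.2, 172.1]
wrist_force: [-12.8, -7.3, 47.4]
opening: 0.0002
grasp_force: 23.7
```

Emit:
move_arm --jaw '[1,1,1,1]' --pt "0 0 -0.002" --pt "0 0 -0.001" --pt "0 0 0" --pt "0 0 0" --yaw '[0,0,0,0]'

```text
time: 15.12
ee_pos: [0.4405, 0.0436, 0.2457]
tcp_rot: [-179.9, 0.3, 172.1]
wrist_force: [-17.5, -8.4, 50.2]
opening: 0.0002
grasp_force: 25.3
```

Emit:
move_arm --jaw '[1,1,1,1,1,1,1,1,1,1]' --pt "0 0 0.015" --pt "0 0 0.02" --pt "0.033 -0.005 0" --pt "0.033 -0.005 0" --pt "0.033 -0.005 0" --pt "0.033 -0.005 0" --pt "0 0 -0.012" --pt "0 0 -0.01" --pt "0 0 -0.006" --pt "0 0 -0.004" --yaw '[0,0,0,0,0,0,0,0,0,0]'

```text
time: 15.95
ee_pos: [0.5719, 0.0241, 0.2461]
tcp_rot: [179.9, 0.2, 172.1]
wrist_force: [-7.5, 1.2, 41.2]
opening: -0.0002
grasp_force: 20.8
```

Emit:
move_arm --jaw '[1,1,1]' --pt "0 0 -0.002" --pt "0 0 0" --pt "0 0 0" --yaw '[0,0,0]'

```text
time: 16.2
ee_pos: [0.5714, 0.0241, 0.2464]
tcp_rot: [179.9, 0.3, 172.1]
wrist_force: [-7.5, 0.5, 31.1]
opening: -0.0
grasp_force: 15.7
```

Emit:
move_arm --jaw '[1,1,1,1,1,1,1,1,1,1]' --pt "0 0 0.015" --pt "0 0 0.02" --pt "0.005 0.033 0" --pt "0.005 0.033 0" --pt "0.005 0.032 0" --pt "0 0 0" --pt "0 0 -0.012" --pt "0 0 -0.01" --pt "0 0 -0.006" --pt "0 0 -0.005" --yaw '[0,0,0,0,0,0,0,0,0,0]'

```text
time: 17.03
ee_pos: [0.5863, 0.1207, 0.2457]
tcp_rot: [179.9, 0.0, 172.0]
wrist_force: [-21.1, 2.0, 54.9]
opening: 0.0001
grasp_force: 27.0
```

Emit:
move_arm --jaw '[1,1,1,1]' --pt "0 0 -0.002" --pt "0 0 -0.001" --pt "0 0 0" --pt "0 0 0" --yaw '[0,0,0,0]'

```text
time: 17.37
ee_pos: [0.5859, 0.1205, 0.246]
tcp_rot: [179.8, 0.1, 172.0]
wrist_force: [-19.4, 2.7, 44.3]
opening: 0.0001
grasp_force: 21.7
```

Emit:
move_arm --jaw '[1,1,1,1,1,1,1,1,1,1]' --pt "0 0 0.015" --pt "0 0 0.03" --pt "0 0 0.03" --pt "0 0 0.03" --pt "-0.03 -0.02 0.03" --pt "-0.03 -0.03 0.03" --pt "-0.03 -0.03 0" --pt "-0.03 -0.03 0" --pt "-0.03 -0.03 0" --pt "-0.03 -0.03 0" --yaw '[0,0,0,0,0,0,0,0,0,0]'

```text
time: 18.2
ee_pos: [0.4164, -0.0402, 0.3951]
tcp_rot: [-180.0, -0.1, 172.0]
wrist_force: [1.0, -1.4, 0.3]
opening: -0.0
grasp_force: 0.0
```

Emit:
move_arm --jaw '[1,1,1,1]' --pt "0 -0.03 0" --pt "0 -0.03 0" --pt "0 0 0" --pt "0 0 0" --yaw '[0,0,0,0]'

```text
time: 18.53
ee_pos: [0.4177, -0.1004, 0.3954]
tcp_rot: [-180.0, -0.1, 171.8]
wrist_force: [-0.3, 0.3, 0.5]
opening: 0.0
grasp_force: 0.0
```

```bash
python3 - <<'E'
from h import *
im=camera("scene")
cv2.imwrite("pics/p7.png",cv2.resize(cv2.convertScaleAbs(im[160:290,240:400,::-1],alpha=1.5),(738,600),interpolation=cv2.INTER_CUBIC))
im2=camera("scene");print(cv2.absdiff(im,im2)[160:290,255:310].max())
E
```

```text
46
```

View pics/p7.png

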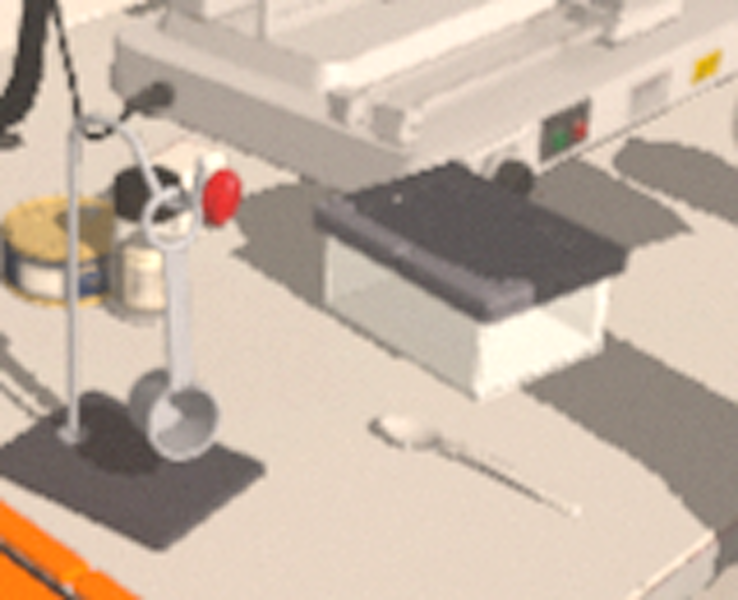

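The scoop hangs vertically and the lid is level all round. The jar has not moved. I'll check for leftover swing before handing in.

Emit:
move_arm --jaw '[1,1,1,1,1,1,1,1,1,1]' --pt "0 0 0" --pt "0 0 0" --pt "0 0 0" --pt "0 0 0" --pt "0 0 0" --pt "0 0 0" --pt "0 0 0" --pt "0 0 0" --pt "0 0 0" --pt "0 0 0" --yaw '[0,0,0,0,0,0,0,0,0,0]'

```text
time: 19.47
ee_pos: [0.4186, -0.0987, 0.3964]
tcp_rot: [-180.0, 0.0, 172.0]
wrist_force: [0.4, -0.5, 0.2]
opening: -0.0003
grasp_force: 0.0
```

```bash
python3 - <<'E'
from h import *
fr=[cv2.cvtColor(camera("scene"),cv2.COLOR_RGB2GRAY) for _ in range(16)]
t=fr[0][232:264,262:294]
for f in fr[::1]:
    r=cv2.matchTemplate(f[220:276,245:311],t,cv2.TM_CCOEFF_NORMED);_,_,_,l=cv2.minMaxLoc(r);print(l,end=" ")
c=fr[0][180:264,262:294].astype(float);print([round(float(np.abs(f[180:264,262:294]-c).mean()),2) for f in fr], "bg",round(float(np.abs(fr[5][260:290,400:440]-fr[0][260:290,400:440].astype(float)).mean()),2))
r=outline_of("scene","measuring_scoop");print([(x["xy"],x["confidence"]) for x in r][:2])
for t in("scoop_eye","hook_seat"): print(t,[(x["xy"],x["confidence"]) for x in pinpoint("scene",t)])
E
```

```text
(17, 12) (17, 12) (17, 12) (17, 12) (17, 13) (17, 13) (18, 13) (18, 13) (18, 13) (18, 13) (18, 13) (18, 13) (17, 12) (17, 12) (17, 12) (17, 12) [0.0, 1.54, 1.83, 2.23, 2.82, 3.24, 3.75, 4.04, 4.09, 3.92, 3.46, 2.82, 2.21, 1.79, 1.68, 1.74] bg 1.06
[([278.5, 243.7], 0.86)]
scoop_eye [([277.1, 209.6], 0.58), ([344.1, 222.6], 0.28)]
hook_seat [([277.8, 202.6], 0.93)]
```

Emit:
move_arm --jaw '[1,1,1,1,1,1,1,1,1,1]' --pt "0 0 0" --pt "0 0 0" --pt "0 0 0" --pt "0 0 0" --pt "0 0 0" --pt "0 0 0" --pt "0 0 0" --pt "0 0 0" --pt "0 0 0" --pt "0 0 0" --yaw '[0,0,0,0,0,0,0,0,0,0]'

```text
time: 21.25
ee_pos: [0.4186, -0.0987, 0.3964]
tcp_rot: [180.0, 0.0, 172.0]
wrist_force: [-0.6, -0.1, -0.7]
opening: 0.0003
grasp_force: 0.0
```

Emit:
move_arm --jaw '[1,1,1,1,1,1,1,1,1,1]' --pt "0 0 0" --pt "0 0 0" --pt "0 0 0" --pt "0 0 0" --pt "0 0 0" --pt "0 0 0" --pt "0 0 0" --pt "0 0 0" --pt "0 0 0" --pt "0 0 0" --yaw '[0,0,0,0,0,0,0,0,0,0]'

```text
time: 22.08
ee_pos: [0.4186, -0.0987, 0.3964]
tcp_rot: [-180.0, -0.0, 172.0]
wrist_force: [-0.1, -0.2, -0.8]
opening: -0.0001
grasp_force: 0.0
```

```bash
python3 -c "
from workcell import bot
print(bot.job_done())"
```

```text
the job is handed in; nothing more can be done
None
```

I handed the job in at about 22 s: the scoop hangs by its ring on the hook (about 1 px of swing about 2 s before hand-in), all four lid corners were pressed against their stops, and the spice jar was not touched; no verdict was returned.

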